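# Load the gear on the slide and index it under the dial gauge

## Task

Set the gear with the tall hub, hub up, fully down over the spindle of the slide carriage while it is still locked at its middle station. Then pull up the index plunger's knob, slide the carriage to the station in front of the stand that carries the dial gauge, and release the plunger so that it drops fully home in that hole, the gear still seated. Do not bump the dial gauge or knock over or push away the things lying around the fixture.

Things in the scene. Friction and masses are not known exactly. Their poses are not given: they have to be found in the camera images.
- gear: The gear: a bare steel gear with a tall hub, standing hub up loose on the bench to the left or the right of the fixture (it and the flat sprocket change places). Toothed flange at the bottom, 66 mm across the teeth and 8 mm thick; hub 36 mm diameter, rising to 34 mm total height; plain through bore 19 mm. About 0.2 to 0.4 kg. Origin on the bore's axis at the underside, z up the hub. Take it by the hub.
- spindle (a point): Foot of the spindle on the carriage, at the carriage's top face (45 mm above the bench), where the gear's underside centre must come to rest. The spindle is a bare steel post 16 mm diameter, 30 mm tall (its upper 6 mm tapering to 8 mm), on the half of the carriage farther from the robot. Axes as fixture. It moves with the carriage, an metal block 160 mm (fixture x) by 70 mm (fixture y) by 20 mm.
- knob (a point): Centre of the plunger's knob: a round black knob 28 mm diameter and 24 mm tall on an upright stem, on the half of the carriage nearer the robot, 90 mm from the spindle along fixture -x. With the plunger home this point is 77 mm above the bench (knob from 65 to 89 mm), 32 mm above the carriage's top; below the knob is a steel neck and a 24 mm bushing that is 16 mm tall. It rises with the plunger and moves with the carriage.
- plunger (a joint): Lift of the spring-loaded index plunger in m: 0 = pin fully home in a hole, 0.018 = the stop. The pin (round nosed, 10 mm diameter in a 12 mm hole) stands 12 mm deep in the hole, so it must be lifted 12 mm or more to free the carriage, and stays near 0.012 while it rides on the plate between holes. The spring pulls it down with about 5.5 N at 0 and 11 N at the stop; released over a hole it drops home by itself, and it centres the carriage if that is within about 3 mm.
- carriage (a joint): Position of the carriage along fixture y in m: 0 = middle station where it starts locked; holes at -0.100, 0 and +0.100; stops at -0.125 and +0.125. It slides with about 1.5 N of friction and may be moved by the raised knob.
- fixture: The slide fixture: a dark steel base plate, 235 mm by 340 mm and 22 mm thick, fixed to the bench anywhere about its middle and yawed up to 0.25 rad. Origin on the bench under the middle station's centre (plate from x = -85 to +150 mm, y = -170 to +170 mm); y is the slide's direction, x points across the slide away from the robot, z up. Holes at x = -45 mm.
- gauge: The stand with the dial gauge, behind one of the two end stations (which one changes): a foot 32 mm diameter, a 12 mm post and a round dial 40 mm across facing up, its top 97 mm above the bench, with a slanting stylus reaching 56 mm towards the slide, its tip 59 mm above the bench (6 mm above the flange of a seated gear). Origin at the foot's underside centre, on the plate at fixture x = 125 mm, y = +100 or -100 mm; axes as the fixture's. Delicate.
- empty_stand: The same stand without a dial, behind the other end station. Origin as for the gauge.
- sprocket: Bystander: a flat steel sprocket with no hub, 82 mm across the teeth, 6 mm thick, lying where the gear is not: on the other side of the fixture. Origin at the underside centre.
- wrench: Bystander: steel wrench about 180 mm long, lying between the robot and the fixture. Origin at its middle, underside.
- socket: Bystander: steel socket, 26 mm diameter, 36 mm tall, standing between the robot and the fixture. Origin at the underside centre.
- disc: Bystander: brown sanding disc, 100 mm across, 6 mm thick, left of the fixture. Origin at the underside centre.
- oil: Bystander: grey bottle, 60 mm diameter, 150 mm tall, right of the fixture. Origin at the underside centre.
Mind the look-alikes: they are no part of the job. What is shaped like the gear but blue or brown is not meant.

How it is judged:
On the way, in this order (a step that is already met when the one before it is completed fails the run):
1. the gear sits fully down on the spindle, let go, with the carriage still locked at its middle station (horizontal distance between gear and spindle below 0.004 m and z of gear in the frame of spindle between -0.003 and 0.003 m and angle between gear's own z axis and vertical below 0.06 rad and value of joint carriage between -0.006 and 0.006 m and value of joint plunger below 0.003 m and contact force between gear and the fingers below 0.2 N), for 0.2 s.
2. the plunger is pulled clear of the middle hole, the gear still seated (horizontal distance between gear and spindle below 0.004 m and z of gear in the frame of spindle between -0.003 and 0.003 m and angle between gear's own z axis and vertical below 0.06 rad and value of joint plunger above 0.0115 m), for 0.1 s.
At the end, for the whole second after the job is handed in: Carriage at the dial gauge's station (within 4 mm along the slide), plunger home in that hole (within 2 mm), gear seated hub up on the spindle (underside within 3 mm of the carriage's top, within 4 mm of the axis and 0.06 rad of upright), all at rest (horizontal distance between gear and spindle below 0.004 m and z of gear in the frame of spindle between -0.003 and 0.003 m and angle between gear's own z axis and vertical below 0.06 rad and y of gauge in the frame of spindle between -0.004 and 0.004 m and value of joint plunger below 0.002 m and velocity of joint carriage between -0.01 and 0.01 m/s and linear speed of gear below 0.02 m/s); the robot touches nothing.
It fails at once if the dial gauge is bumped with more than 6 N (contact force between anything else and gauge above 6 N).
It fails at once if a bystander is pushed more than 30 mm from its place or tipped over (distance of any of sprocket, wrench, socket, disc, oil from where it was at the start of the episode above 0.03 m or angle between any of oil, socket's own z axis and vertical above 0.4 rad).
It also fails if it takes over 58 s, if anything falls off the work surface, if the arm or the gripper's body presses on something with over 40 N, if the wrist force passes 120 N, or if a joint passes its speed limit or range.

## Robot

A 6-joint arm with a two-finger parallel gripper is mounted at the origin on the work surface. World frame = base frame: x ahead of the robot, y to its left, z up, the work surface at z = 0. Lengths are in m, angles in rad, forces in N, time in s.
With the tool pointing down it reaches from about 0.35 to 0.775 m from the base axis. Payload 7.3 kg.
Tool frame: the origin (TCP) lies at the very end of the fingers, on their centre line; the grasp point (between the pads) lies grip_point_offset behind it (grip_point_offset is the distance from the TCP to the grasp point, in m); z points along the fingers, y is the direction in which the jaws open and shut (so a half turn about z gives the same grasp; the last joint's range is limited). The gripper opens to 92 mm and grips with 3 to 60 N. Pads are 19 mm wide; open, the fingers measure 130 mm over their backs; the gripper's body (75 mm by 190 mm) begins 47 mm behind the grasp point.
Start: joints at [-1.308, 0.342, 1.524, -0, 1.275, -0.146], TCP at [0.209, -0.482, 0.191] pointing down, gripper open.
Joint ranges: [-2.53, 2.53], [-0.77, 2.02], [0.04, 2.7], [-1, 4.14], [0.28, 2.66], [-3.11, 3.11]. Speed limits (rad/s): [2.57, 2.57, 3.14, 3.14, 3.14, 3.14].

## Interface

Orientations are given as [roll, pitch, yaw] about the fixed x, y, z axes, in that order (R = Rz(yaw) Ry(pitch) Rx(roll)).
In Python, from cell import * gives the robot as it stands.
- The arm moves only by the shell command python3 -m inch 'ROWS' [OPENING] [FORCE]. ROWS is JSON, a list that holds one entry, the list of rows, each a list of 4 numbers: the shift along the tool's x, y, z in mm, then the turn about the tool's z in rad. In form: [[[x, y, z, roll], ...]]. A call has 1 to 10 rows; each row shifts and turns the commanded pose from where the row before left it, along the tool's axes as they then stand; what a row does not reach is not made up. A row lasts 1/8 s, in which the tool goes at most 62.5 mm and 10.7 degrees, less where a joint would pass 70% of its speed; a pose out of reach is approached as far as the arm can. A call with a gripper value outside its range is refused whole. OPENING is the closure, from -1 (fully open) to 1 (shut), set as the call begins (- or left out, the last holds). The fingers move at their own pace and stop on an object; FORCE is the grip in N (left out, the last holds). Time passes only in rows, so rows that do not move let the fingers close. It gives the time, the measured TCP pose, the force and the opening at its end, in the units of the state.
- observe(): the state, without advancing time (a new reading comes with each control period).
- read_camera(name): name is "side" or "top"; returns a dict with "img" (480x640x3 uint8, blue, green, red), "fx", "fy", "cx", "cy" (pixels), "eye" and "rotation" of the camera in the world. Camera axes: x right, y down, z forward; pixel columns grow to the right and rows downward; lengths in m; the calibration is good to about 2 mm. A picture is of the moment at which its call begins. There is no depth.
- hand_in(): hands the job in, once; it reports no verdict.
Trained networks look in the newest picture that a camera, given by its name, has taken for a name from the list of things; names that differ only in an ending like _2 or _b are one class to them, and where a whole thing is asked for, a point or a joint stands for the part that bears it (a point fixed in the world has none). Each returns a list of dicts, best first, with "conf" (0 to 1); they miss things now and then, are a little off and sometimes report something else, mostly with a low value. They report only what shows in the picture. A call takes as long as a camera call. They do not tell look-alikes from the thing itself.
- boxes_of(camera, label): "at" ([row, column] in pixels, amid what is visible of it).
- place_of(camera, label): "at" ([row, column] in pixels: a listed point, or the origin of a listed thing).
The state is a dict: "time": time; "qpos": joint angles; "qvel": joint speeds; "joint_efforts": joint torques, N m; "tool_pos": TCP position; "tool_rot": TCP orientation; "contact_force": force on the tool from outside, world axes, zero at the start; "torque": the same for the moment, N m; "opening": finger opening in m.
Only numpy, scipy, OpenCV 4.12 (cv2) and the standard library are available. Lean on these libraries where they do the work, as an engineer would, in place of code of your own. Each camera call takes 0.05 s, during which the arm holds its last target. There are 200 camera calls.

## Working session

There is one attempt and no reset: what is moved stays moved. The work goes in short steps, Python scripts to look and compute and a shell command to move; the robot and the scene stay as the last step left them, time stands still between calls to the robot, and variables do not carry over. Pictures are saved under pics/ and viewed, about 8 in all and at most 12, crops included, and the job is handed in when it is done.

```bash
mkdir -p pics; ls; cat > h.py <<'E'
from cell import *
import numpy as np, cv2
from scipy.spatial.transform import Rotation as R
def ray(c,at):
    d=np.array([(at[1]-c["cx"])/c["fx"],(at[0]-c["cy"])/c["fy"],1.0])
    return np.array(c["eye"]),np.array(c["rotation"])@d
def onz(c,at,z):
    e,d=ray(c,at); return e+d*(z-e[2])/d[2]
def proj(c,p):
    q=np.array(c["rotation"]).T@(np.array(p)-c["eye"]); return np.array([c["fy"]*q[1]/q[2]+c["cy"],c["fx"]*q[0]/q[2]+c["cx"]])
E
python3 - <<'E'
from h import *
print(observe(), grip_point_offset)
Z=dict(gear=0,spindle=.045,knob=.077,fixture=0,gauge=.022,empty_stand=.022,sprocket=0,wrench=0,socket=0,disc=0,oil=0)
for n in("top","side"):
    c=read_camera(n); cv2.imwrite(f"pics/{n}0.png",c["img"])
    print(n,c["eye"],np.round(c["rotation"],3).tolist(),c["fx"],c["cx"],c["cy"])
    for k,z in Z.items():
        for f in place_of(n,k)[:3]: print(k,round(f["conf"],2),np.round(f["at"],1),np.round(onz(c,f["at"],z)[:2],4))
E
```

```text
pics
{'time': 0.0, 'qpos': array([-1.30800669e+00,  3.42719196e-01,  1.52503508e+00, -1.18228630e-05,
        1.27540227e+00, -1.46002309e-01]), 'qvel': array([ 0.00082609,  0.00178246, -0.00060107,  0.0008209 , -0.00169028,
        0.00153039]), 'joint_efforts': array([-9.10841391e-04, -4.31241381e+01, -2.44216347e+01,  7.17427838e-02,
        5.60279202e-02, -1.11832051e-04]), 'tool_pos': array([ 0.20857953, -0.48127261,  0.19044054]), 'tool_rot': array([-3.14004375e+00, -2.16337136e-04,  4.08795228e-01]), 'contact_force': array([0.63137616, 0.3020394 , 0.11695548]), 'torque': array([ 0.00200877,  0.02577751, -0.01964435]), 'opening': 0.0918326510677792} 0.0188
top [0.27377034 0.00599539 1.44527055] [-2.964, 0.005, -1.585] 503.1165558402282 320.6626650438317 240.0030976070793Traceback (most recent call last):
  File "<stdin>", line 8, in <module>
  File "h.py", line 8, in onz
    e,d=ray(c,at); return e+d*(z-e[2])/d[2]
                                       ~^^^
IndexError: invalid index to scalar variable.
```

```bash
sed -i 's/np.array(c\["rotation"\])/R.from_euler("xyz",c["rotation"]).as_matrix()/' h.py
python3 - <<'E'
from h import *
Z=dict(gear=0,spindle=.045,knob=.077,fixture=0,gauge=.022,empty_stand=.022,sprocket=0,wrench=0,socket=0,disc=0,oil=0)
for n in("top","side"):
    c=read_camera(n); cv2.imwrite(f"pics/{n}0.png",c["img"])
    print(n,c["eye"],c["rotation"])
    for k,z in Z.items():
        for f in place_of(n,k)[:3]: print(k,round(f["conf"],2),np.round(f["at"],1),np.round(onz(c,f["at"],z)[:2],4))
E
```

```text
top [0.27377034 0.00599539 1.44527055] [-2.96444247  0.00457838 -1.58535188]
gear 0.94 [274.7 441.7] [ 0.4257 -0.3382]
gear 0.89 [236.3 430.5] [ 0.5386 -0.3119]
gear 0.84 [308.9 454.6] [ 0.3276 -0.3693]
spindle 0.59 [211.6 303.1] [0.6077 0.0577]
knob 0.6 [239.1 304.7] [0.522  0.0528]
fixture 0.97 [226.4 305.1] [0.5738 0.0539]
gauge 0.8 [189.1 268.4] [0.6824 0.1596]
empty_stand 0.57 [179.  333.1] [ 0.7101 -0.0304]
sprocket 0.64 [274.4 216.9] [0.4364 0.3097]
wrench 0.62 [208.2 302.3] [0.6288 0.0617]
socket 0.61 [270.9 443.5] [ 0.4366 -0.344 ]
socket 0.58 [296.2 265. ] [0.3716 0.1705]
disc 0.79 [223.7 172.3] [0.588  0.4442]
disc 0.69 [272.9 218.7] [0.4406 0.3046]
oil 0.9 [191.7 465.9] [ 0.6715 -0.4239]
oil 0.36 [179.1 334.1] [ 0.7165 -0.0339]
oil 0.21 [226.6 307.1] [0.5731 0.048 ]
side [-0.01965327  0.49096412  0.93683805] [-2.44497482  0.00424156 -2.29210092]
gear 0.81 [189.5 408.6] [ 0.5406 -0.3047]
gear 0.67 [203.2 450.5] [ 0.4395 -0.3464]
gear 0.49 [244.6 445. ] [ 0.3628 -0.2334]
spindle 0.59 [236.4 277.9] [0.6069 0.0621]
knob 0.46 [248.1 307.3] [0.5179 0.0511]
fixture 0.63 [256.4 293. ] [0.5692 0.0519]
gauge 0.62 [249.8 222.3] [0.675 0.169]
gauge 0.39 [279.9 397.1] [ 0.3586 -0.0639]
empty_stand 0.84 [198.7 285.3] [ 0.7053 -0.0376]
sprocket 0.73 [369.1 234.4] [0.4312 0.3132]
wrench 0.97 [281.3 398.6] [ 0.3629 -0.077 ]
socket 0.66 [348.1 309.3] [0.3694 0.1752]
disc 0.71 [257.3 291.7] [0.5691 0.0557]
disc 0.25 [246.8 220.6] [0.7017 0.1591]
oil 0.79 [150.3 402.6] [ 0.6536 -0.4048]
```

View pics/top0.png

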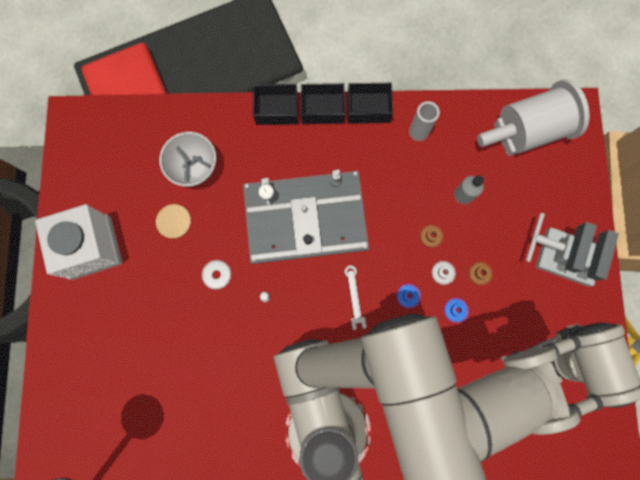

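View pics/side0.png

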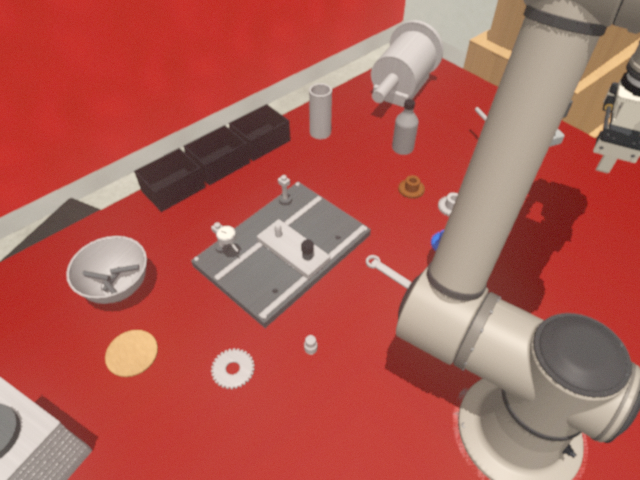

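```bash
python3 - <<'E'
from h import *
c=read_camera("top"); im=c["img"]
a=cv2.resize(im[160:280,230:380],None,fx=5,fy=5,interpolation=cv2.INTER_CUBIC)
cv2.imwrite("pics/fix.png",a)
b=cv2.resize(im[245:300,415:470],None,fx=8,fy=8,interpolation=cv2.INTER_CUBIC)
cv2.imwrite("pics/gear.png",b)
hsv=cv2.cvtColor(im,cv2.COLOR_BGR2HSV); m=(hsv[...,1]<110).astype(np.uint8)
n,l,st,ce=cv2.connectedComponentsWithStats(m)
for i in range(1,n):
    x,y,w,h,ar=st[i]
    if 30<ar and 160<y<300 and 200<x<480: print(i,st[i],ce[i].round(1))
i=l[250,290]; cn=max(cv2.findContours((l==i).astype(np.uint8),0,1)[0],key=cv2.contourArea)
p=cv2.boxPoints(cv2.minAreaRect(cn)); ap=cv2.approxPolyDP(cv2.convexHull(cn),6,True)[:,0]
for q in list(p)+list(ap): print(q,onz(c,q[::-1],.022)[:2].round(4))
E
```

```text
38 [ 243  169  126   95 9513] [304.8 216.7]
47 [455 176  29  28 585] [469.  189.1]
100 [202 260  29  30 658] [216.  274.3]
101 [431 261  25  24 461] [443.2 272.6]
107 [344 265  23  65 609] [354.4 297.9]
118 [260 291  10  12  89] [264.4 296.6]
[240.50748 179.96423] [0.7115 0.2417]
[359.06723 166.17822] [ 0.7482 -0.1077]
[368.78708 249.76895] [ 0.4981 -0.1285]
[250.22733 263.55496] [0.4635 0.2106]
[358 172] [ 0.7303 -0.1041]
[368 249] [ 0.5004 -0.1264]
[250 261] [0.4709 0.2114]
[245 183] [0.702  0.2284]
```

View pics/fix.png

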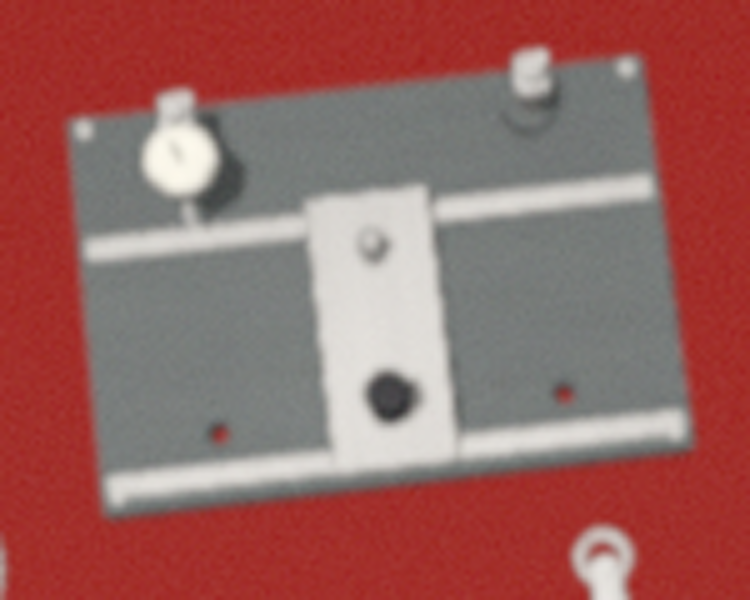

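View pics/gear.png

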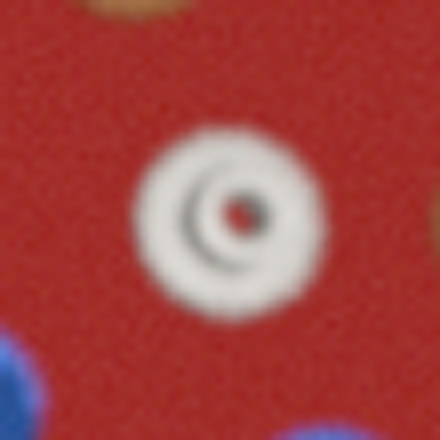

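```bash
python3 - <<'E'
from h import *
c=read_camera("top"); s=read_camera("side")
def P(u,v,z,o=(230,160),k=5): return onz(c,(o[1]+(v+.5)/k-.5,o[0]+(u+.5)/k-.5),z)[:2]
hl,hr=P(219,434,.022),P(564,393,.022); d=hl-hr
print("holes",hl,hr,np.linalg.norm(d),"yaw",np.arctan2(-d[0],d[1]))
tl,tr,bl,br=[P(*q,.022) for q in((70,122),(643,57),(106,516),(691,449))]
print("plate",tl,tr,bl,br,[np.linalg.norm(x) for x in(tl-tr,bl-br,tl-bl,tr-br)],[np.arctan2(-x[0],x[1]) for x in(tl-tr,bl-br)],[np.arctan2(x[1],x[0]) for x in(tl-bl,tr-br)])
ce=(tl+tr+bl+br)/4
y=.132; f=np.array([np.cos(y),np.sin(y)])
print("origin from plate",ce-f*.0325,"from holes",(hl+hr)/2+f*.045)
print("spindle",P(372,243,.072),"knob",P(390,397,.089),"spindle-origin f:",(P(372,243,.072)-ce)@f+.0325)
q=[(306,200),(428,187),(455,460),(333,468)]; print("carr",np.mean([P(*t,.045) for t in q],0))
print("gear bore",P(243,213,.033,(415,245),8),"flange",P(231,223,.006,(415,245),8), "comp", onz(c,(272.6,443.2),.01))
cv2.imwrite("pics/sg.png",cv2.resize(s["img"][180:320,180:380],None,fx=4,fy=4,interpolation=cv2.INTER_CUBIC))
E
```

```text
holes [0.51208885 0.14463859] [ 0.53294972 -0.05376643] 0.1994986912481245 yaw 0.10475795449760483
plate [0.69905668 0.23248715] [ 0.73338254 -0.10474614] [0.46565083 0.20903391] [ 0.4992405  -0.12574399] [np.float64(0.3389757423379258), np.float64(0.33645877985866435), np.float64(0.23458121229642848), np.float64(0.23508169526151942)] [np.float64(0.10143734006158067), np.float64(0.09999953415735709)] [np.float64(0.10014649324279384), np.float64(0.08944071808842573)]
origin from plate [0.56711536 0.04848018] from holes [0.56712781 0.05135885]
spindle [0.61102993 0.0541205 ] knob [0.5199885  0.04441655] spindle-origin f: 0.04427490011354312
carr [0.5682555  0.05072886]
gear bore [ 0.43205168 -0.3399905 ] flange [ 0.43154099 -0.34209652] comp [ 0.43064607 -0.34042342  0.01      ]
```

View pics/sg.png

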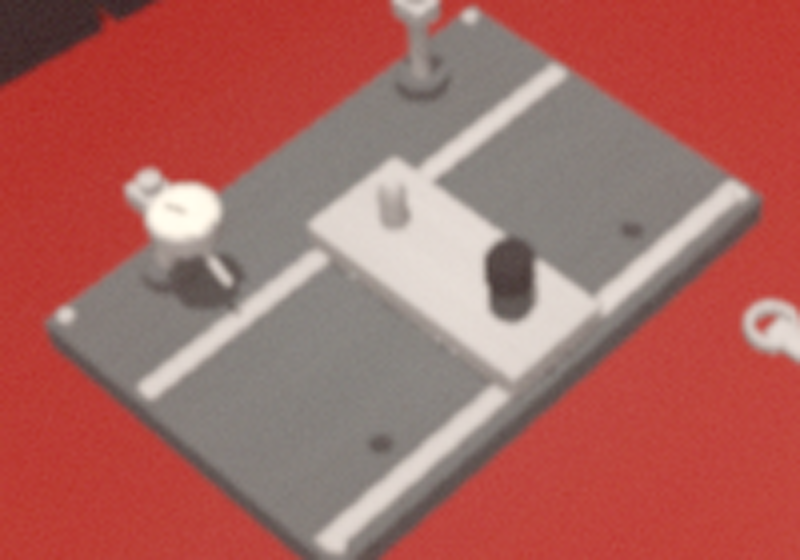

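```bash
cat >> h.py <<'E'
def delta(x,y,z,yaw,o=None):
    o=o or observe(); t=R.from_euler("xyz",o["tool_rot"])
    print("tool mm",(t.inv().apply(np.array([x,y,z])-o["tool_pos"])*1000).round(1),"roll",round(o["tool_rot"][2]-yaw,3))
E
python3 - <<'E'
from h import *
delta(.4318,-.3405,.10,1.67)
s=dict(read_camera("side"))
print(onz(s,(180+185.5/4-.5,180+391.5/4-.5),.075),onz(s,(180+224/4-.5,180+395.5/4-.5),.045), "knob top",onz(s,(180+249/4-.5,180+511/4-.5),.089))
for p in([.612,.0545,.075],[.5224,.0455,.089]): print(proj(s,p))
E
```

```text
tool mm [260.9 -41.   91.1] roll -1.261
[0.61027377 0.05848112 0.075     ] [0.60825789 0.05963294 0.045     ] knob top [0.52346988 0.04617266 0.089     ]
[224.53298513 278.3026441 ]
[241.87997001 307.82366977]
```

```bash
python3 -m inch '[[[52,-8,10,0],[52,-8,10,0],[52,-8,10,0],[52,-8,10,0],[53,-9,10,0],[0,0,10,-0.18],[0,0,10,-0.18],[0,0,10,-0.18],[0,0,0,-0.18],[0,0,0,-0.18]]]' -0.3 5; python3 -m inch '[[[0,0,0,-0.18],[0,0,0,-0.18],[0,0,0,0],[0,0,0,0]]]'; python3 -c "
from h import *
o=observe();print(o);delta(.4318,-.3405,.011,1.67)
c=read_camera('top');print(place_of('top','gear'))
cv2.imwrite('pics/a.png',cv2.resize(c['img'][200:340,360:520],None,fx=4,fy=4))"
```

```text
time: 2.75
tool_pos: [0.4319, -0.3403, 0.1109]
tool_rot: [-3.141, -0.0, 1.315]
contact_force: [0.4, 0.8, 0.0]
opening: 0.0598
time: 3.25
tool_pos: [0.4319, -0.3404, 0.1111]
tool_rot: [3.142, 0.0, 1.665]
contact_force: [0.4, -0.6, 0.7]
opening: 0.06
{'time': 3.25, 'qpos': array([-8.06797281e-01,  4.62228482e-01,  1.57165806e+00, -5.84615028e-05,
        1.10763798e+00, -9.01285697e-01]), 'qvel': array([-0.00100767, -0.00112243,  0.00045815, -0.00134644, -0.00139922,
       -0.01205026]), 'joint_efforts': array([-1.28139676e-03, -4.70633841e+01, -2.22520512e+01,  1.87104911e-02,
        8.67377571e-02, -2.33271351e-02]), 'tool_pos': array([ 0.43192077, -0.34040591,  0.1111234 ]), 'tool_rot': array([3.14159139e+00, 8.58793061e-05, 1.66531086e+00]), 'contact_force': array([ 0.35510328, -0.56941706,  0.73822042]), 'torque': array([-0.02681791, -0.10662109, -0.00374852]), 'opening': 0.05996455391127602}
tool mm [-1.000e-01 -1.000e-01  1.001e+02] roll -0.005
[{'at': [298.2, 409.4], 'conf': 0.67}, {'at': [237.4, 430.7], 'conf': 0.53}]
```

View pics/a.png

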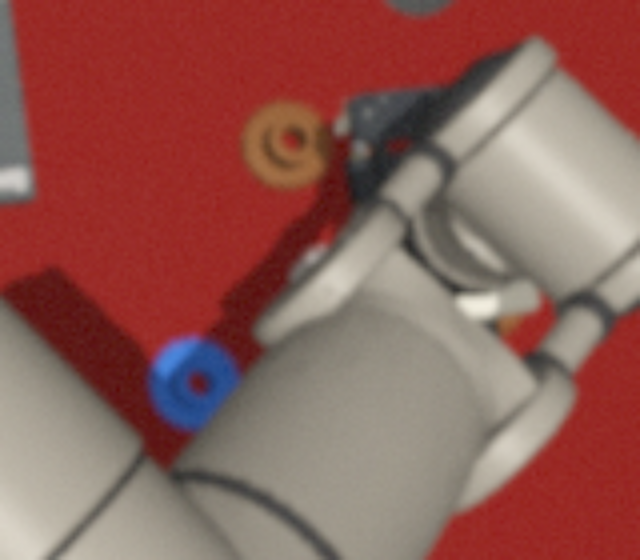

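```bash
python3 -m inch '[[[0,0,30,0],[0,0,30,0],[0,0,20,0],[0,0,10,0],[0,0,5,0],[0,0,4,0],[0,0,0,0]]]'; python3 -m inch '[[[0,0,0,0],[0,0,0,0],[0,0,0,0],[0,0,0,0]]]' 0.4 5
```

```text
time: 4.22
tool_pos: [0.4321, -0.3405, 0.0124]
tool_rot: [3.141, 0.001, 1.669]
contact_force: [-0.3, 0.1, 0.5]
opening: 0.0599
time: 4.72
tool_pos: [0.4319, -0.3404, 0.0122]
tool_rot: [3.142, 0.0, 1.669]
contact_force: [0.3, 0.2, -0.6]
opening: 0.0285
```

```bash
python3 -c "
from h import *
print(observe()['opening'])
c=read_camera('side');a=cv2.resize(c['img'][130:270,380:640],None,fx=3,fy=3)
cv2.imwrite('pics/b.png',a)"
```

```text
0.02846162830975908
```

View pics/b.png

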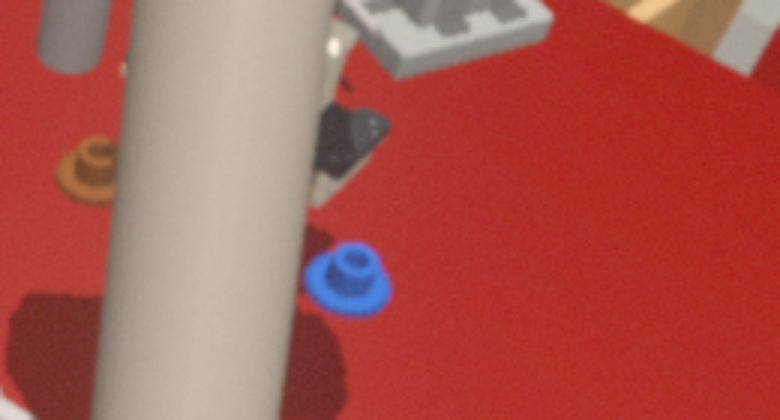

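```bash
python3 -m inch '[[[0,0,0,0],[0,0,0,0]]]'; python3 -m inch '[[[0,0,0,0],[0,0,0,0],[0,0,-20,0],[0,0,-40,0],[0,0,-40,0],[-60,0,0,0],[-60,0,0,0],[-60,0,0,0],[0,0,0,0]]]' -0.3; python3 -c "
from h import *
c=read_camera('top')
for f in place_of('top','gear'): print(f, onz(c,f['at'],0))
cv2.imwrite('pics/c.png',cv2.resize(c['img'][200:340,360:520],None,fx=4,fy=4))"
```

```text
time: 5.03
tool_pos: [0.4319, -0.3404, 0.0121]
tool_rot: [3.142, 0.0, 1.669]
contact_force: [0.2, -0.3, -0.2]
opening: 0.0277
time: 6.15
tool_pos: [0.4484, -0.5232, 0.1103]
tool_rot: [-3.141, 0.0, 1.665]
contact_force: [0.2, 0.7, -0.9]
opening: 0.0595
{'at': [235.5, 434.2], 'conf': 0.7} [ 0.54084357 -0.3228367   0.        ]
```

View pics/c.png

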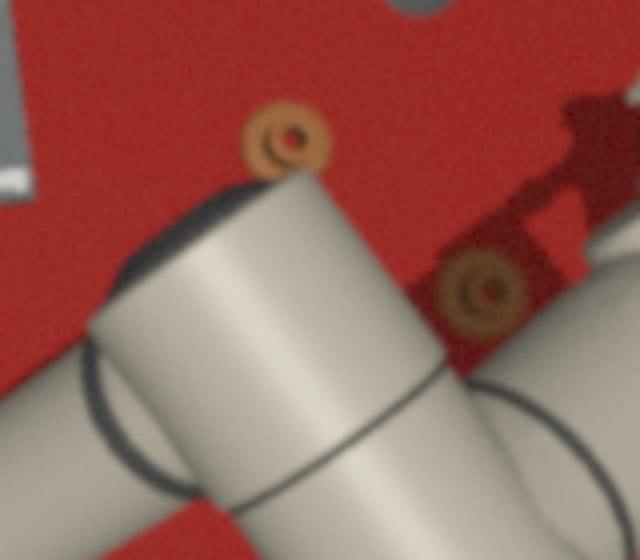

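```bash
python3 -m inch '[[[0,-60,-10,0],[0,-60,-20,0],[0,-60,-20,0],[0,-50,-20,0],[0,0,0,0]]]'; python3 -c "
from h import *
for n in('top','side'):
    c=read_camera(n);im=c['img']
    for f in place_of(n,'gear'):
        r,k=map(int,f['at']);print(n,f,onz(c,f['at'],0).round(4),im[r-6:r+7:4,k-6:k+7:4].mean((0,1)).round())
    m=(cv2.cvtColor(im,cv2.COLOR_BGR2HSV)[...,1]<110).astype(np.uint8)
    if n=='top':
        _,l,st,ce=cv2.connectedComponentsWithStats(m)
        for i in range(1,len(st)):
            if 30<st[i][4]<1000: print(st[i],ce[i].round(1))
    cv2.imwrite(f'pics/{n}1.png',im)"
```

```text
time: 6.88
tool_pos: [0.2199, -0.5419, 0.1842]
tool_rot: [3.141, 0.004, 1.666]
contact_force: [0.1, 0.1, -0.7]
opening: 0.0596
top {'at': [235.9, 433.5], 'conf': 0.82} [ 0.5397 -0.3207  0.    ] [ 58.  93. 146.]
top {'at': [297.6, 405.5], 'conf': 0.81} [ 0.3617 -0.2311  0.    ] [145.  82.  57.]
top {'at': [271.5, 440.5], 'conf': 0.67} [ 0.435  -0.3352  0.    ] [175. 180. 189.]
top {'at': [308.8, 453.8], 'conf': 0.63} [ 0.3279 -0.367   0.    ] [143. 109.  93.]
top {'at': [274.5, 482.9], 'conf': 0.63} [ 0.4245 -0.4567  0.    ] [ 58.  94. 146.]
top {'at': [180.9, 335.5], 'conf': 0.6} [ 0.7108 -0.038   0.    ] [123. 125. 127.]
[409 101  31  40 809] [423.9 120. ]
[455 176  29  28 583] [468.9 189.1]
[156 205  34  32 837] [172.9 220.8]
[628 219  12  12  35] [632.1 224.5]
[202 260  29  30 657] [215.9 274.4]
[431 261  25  24 462] [443.2 272.6]
[344 265  23  65 608] [354.4 297.7]
[260 292  10  10  87] [264.5 296.6]
side {'at': [190.1, 409.8], 'conf': 0.76} [ 0.5372 -0.3054  0.    ] [ 54.  92. 154.]
side {'at': [245.1, 446.0], 'conf': 0.7} [ 0.3603 -0.2339  0.    ] [130. 136. 148.]
side {'at': [205.5, 449.8], 'conf': 0.61} [ 0.4356 -0.339   0.    ] [168. 174. 186.]
```

```bash
python3 -c "
from h import *
c=read_camera('side');o=observe()
print(proj(c,[.2086,-.4813,.1904]),proj(c,o['tool_pos']),o['tool_pos'])
c2=read_camera('top');print(proj(c2,o['tool_pos']),proj(c2,[.4319,-.3404,.012]))
a=np.vstack([cv2.resize(c['img'][60:220,440:640],None,fx=2,fy=2),cv2.resize(cv2.imread('pics/top1.png')[200:340,360:560],None,fx=2,fy=2)])
cv2.imwrite('pics/d.png',a)"
```

```text
[168.77932388 596.05070038] [156.06347628 602.42429695] [ 0.22354496 -0.5408032   0.1810266 ]
[347.5713709  546.13405338] [272.08463888 443.33113382]
```

View pics/d.png

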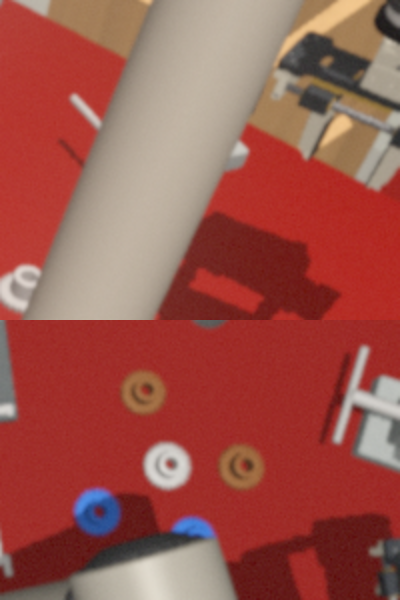

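```bash
python3 -c "
from h import *
c=read_camera('side');o=observe();p=o['tool_pos'];y=o['tool_rot'][2]
j=np.array([np.sin(y),-np.cos(y),0])
for dz in(0,.02,.03,.04):
  print(dz,[proj(c,p+s*j+[0,0,dz]).round(1) for s in(-.065,-.03,.03,.065)])
print('px/axis', [(proj(c,p+d)-proj(c,p)).round(1) for d in np.eye(3)*.01])
cv2.imwrite('pics/e.png',cv2.resize(c['img'][70:190,560:640],None,fx=6,fy=5,interpolation=cv2.INTER_CUBIC))"
```

```text
0 [array([170. , 632.5]), array([162.4, 616.2]), array([149.9, 589.3]), array([142.9, 574.1])]
0.02 [array([162.8, 636.9]), array([155.3, 620.3]), array([142.8, 592.9]), array([135.7, 577.5])]
0.03 [array([159.2, 639.2]), array([151.6, 622.4]), array([139.1, 594.8]), array([132.1, 579.3])]
0.04 [array([155.5, 641.5]), array([147.9, 624.6]), array([135.4, 596.7]), array([128.4, 581. ])]
px/axis [array([-2.3, -4.3]), array([ 2. , -2.4]), array([-3.5,  1.9])]
```

View pics/e.png

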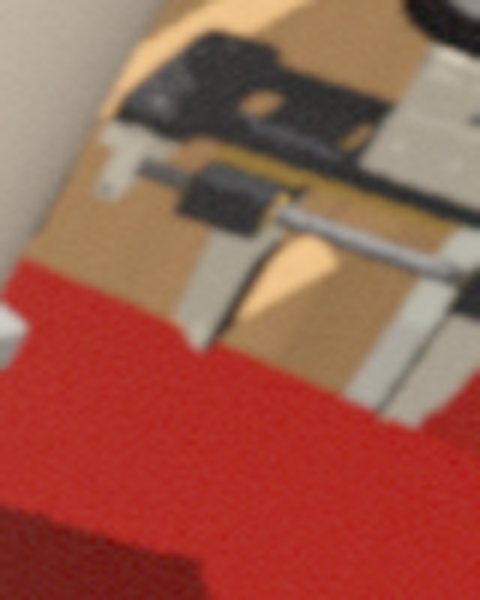

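```bash
python3 -c "
from h import *
print(observe()['time']);delta(.4325,-.3400,.05,1.67)"
```

```text
7.225
tool mm [179.1 228.2 131.2] roll 0.001
```

```bash
python3 -m inch '[[[36,46,0,0],[36,46,10,0],[36,46,20,0],[36,45,20,0],[35,45,20,0],[0,0,30,0],[0,0,31,0],[0,0,20,0],[0,0,15,0],[0,0,0,0]]]';python3 -m inch '[[[0,0,5,0],[0,0,5,0],[0,0,5,0],[0,0,3,0],[0,0,0,0]]]'
```

```text
time: 8.48
tool_pos: [0.4312, -0.3407, 0.0146]
tool_rot: [-3.14, -0.002, 1.669]
contact_force: [0.6, 0.6, 0.4]
opening: 0.06
time: 9.1
tool_pos: [0.4313, -0.3414, -0.0026]
tool_rot: [-3.141, -0.0, 1.669]
contact_force: [-0.3, -0.7, 0.9]
opening: 0.0598
```

```bash
python3 -m inch '[[[0,0,4,0],[0,0,4,0],[0,0,0,0]]]';python3 -m inch '[[[0,0,3,0],[0,0,0,0]]]';python3 -m inch '[[[0,0,3,0],[0,0,0,0]]]'; python3 -m inch '[[[0,0,2,0],[0,0,0,0]]]'
```

```text
time: 9.48
tool_pos: [0.4312, -0.3412, -0.0107]
tool_rot: [-3.141, -0.0, 1.669]
contact_force: [-0.3, 0.5, 0.2]
opening: 0.0599
time: 9.72
tool_pos: [0.4313, -0.3414, -0.0136]
tool_rot: [-3.141, -0.0, 1.669]
contact_force: [0.6, -0.1, -0.6]
opening: 0.0597
time: 9.98
tool_pos: [0.4313, -0.3413, -0.0166]
tool_rot: [-3.141, -0.0, 1.669]
contact_force: [0.5, 0.0, -0.6]
opening: 0.0598
time: 10.22
tool_pos: [0.4313, -0.3414, -0.0185]
tool_rot: [-3.141, -0.0, 1.669]
contact_force: [0.5, 0.2, 0.3]
opening: 0.0597
```

```bash
python3 -m inch '[[[0,0,0,0],[0,0,0,0],[0,0,0,0],[0,0,0,0]]]' 0.4 5
```

```text
time: 10.72
tool_pos: [0.4315, -0.3415, -0.0183]
tool_rot: [3.142, 0.0, 1.669]
contact_force: [-0.7, -0.1, -0.3]
opening: 0.035
```

```bash
python3 -m inch '[[[0,0,0,0],[0,0,0,0],[0,0,0,0.175],[0,0,0,0.175],[0,0,0,0.175],[0,0,0,0.175],[0,0,0,0.175],[0,0,0,0.175],[0,0,0,0.175],[0,0,0,0.175]]]' -0.3;python3 -m inch '[[[0,0,0,0.168],[0,0,1.5,0],[0,0,0,0]]]'; python3 -m inch '[[[0,0,1.5,0],[0,0,0,0]]]'; python3 -m inch '[[[0,0,1.5,0],[0,0,0,0]]]'
```

```text
time: 11.98
tool_pos: [0.4314, -0.3414, -0.0184]
tool_rot: [3.142, -0.0, 0.263]
contact_force: [-0.1, 0.0, -0.2]
opening: 0.0596
time: 12.35
tool_pos: [0.4313, -0.3414, -0.02]
tool_rot: [-3.141, 0.0, 0.104]
contact_force: [0.9, -0.4, -0.4]
opening: 0.0597
time: 12.6
tool_pos: [0.4313, -0.3414, -0.0215]
tool_rot: [-3.141, 0.0, 0.102]
contact_force: [-0.1, -0.2, 0.1]
opening: 0.0597
time: 12.85
tool_pos: [0.4313, -0.3414, -0.023]
tool_rot: [-3.141, 0.0, 0.101]
contact_force: [0.6, 0.1, 0.1]
opening: 0.0594
```

```bash
python3 -m inch '[[[0,0,0,0],[0,0,0,0],[0,0,0,0],[0,0,0,0]]]' 0.5 6; python3 -m inch '[[[0,0,0,0],[0,0,-5,0],[0,0,-10,0],[0,0,-20,0],[0,0,-40,0],[0,0,-40,0],[0,0,0,0]]]' 0.5 25; python3 -c "
from h import *
delta(.6115,.0552,.092,.101)"
```

```text
time: 13.35
tool_pos: [0.4313, -0.3411, -0.0228]
tool_rot: [-3.141, 0.0, 0.101]
contact_force: [-0.1, 1.8, 1.5]
opening: 0.0348
time: 14.22
tool_pos: [0.4331, -0.3433, 0.0959]
tool_rot: [3.135, -0.005, 0.101]
contact_force: [-0.1, 0.2, -3.3]
opening: 0.0345
tool mm [ 217.6 -378.5    2.5] roll -0.0
```

```bash
python3 -m inch '[[[22,-38,0,0],[22,-38,0,0],[22,-38,0,0],[22,-38,0,0],[22,-38,0,0],[22,-38,0,0],[22,-38,0,0],[22,-38,0,0],[22,-38,0,0],[19,-36,0,0]]]'; python3 -m inch '[[[0,0,0,0],[0,0,0,0],[0,0,0,0]]]'; python3 -c "
from h import *
c=read_camera('side');o=observe();print(o['tool_pos'])
for n in('side','top'):
  c=read_camera(n)
  cv2.imwrite(f'pics/p{n}.png',c['img'])
  for k in('gear','spindle'): print(n,k,place_of(n,k)[:2])
  print(proj(c,[*o['tool_pos'][:2],o['tool_pos'][2]+.0228]))
a=cv2.resize(cv2.imread('pics/pside.png')[170:290,210:350],None,fx=5,fy=5,interpolation=cv2.INTER_CUBIC)
cv2.imwrite('pics/f.png',a)"
```

```text
time: 15.48
tool_pos: [0.6089, 0.0579, 0.0906]
tool_rot: [-3.142, 0.002, 0.101]
contact_force: [-0.1, -0.3, -2.8]
opening: 0.0348
time: 15.85
tool_pos: [0.6087, 0.0554, 0.0917]
tool_rot: [3.141, 0.001, 0.1]
contact_force: [-0.7, -0.4, -3.5]
opening: 0.0344
[0.60890374 0.05537521 0.09189479]
side gear [{'at': [223.7, 496.4], 'conf': 0.86}, {'at': [213.8, 278.5], 'conf': 0.78}]
side spindle [{'at': [235.1, 277.1], 'conf': 0.74}, {'at': [247.6, 221.9], 'conf': 0.39}]
[213.24756904 277.74721939]
top gear [{'at': [297.2, 408.6], 'conf': 0.86}, {'at': [275.2, 483.6], 'conf': 0.83}]
top spindle [{'at': [275.4, 217.3], 'conf': 0.34}, {'at': [179.3, 335.3], 'conf': 0.23}]
[205.22584463 302.96235452]
```

View pics/f.png

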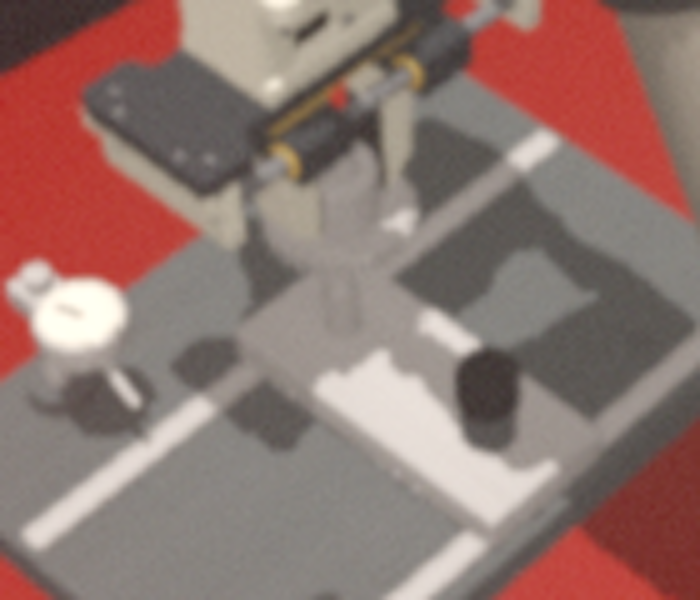

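```bash
python3 -m inch '[[[2,-0.5,15,0],[0,0,12,0],[0,0,6,0],[0,0,4,0],[0,0,4,0],[0,0,0,0]]]'; python3 -m inch '[[[0,0,4,0],[0,0,4,0],[0,0,0,0]]]'
```

```text
time: 16.95
tool_pos: [0.6111, 0.0572, 0.051]
tool_rot: [3.142, 0.0, 0.101]
contact_force: [0.7, -0.8, -2.2]
opening: 0.0348
time: 17.32
tool_pos: [0.6109, 0.0572, 0.0427]
tool_rot: [-3.142, 0.001, 0.101]
contact_force: [-0.1, 0.5, -2.8]
opening: 0.0349
```

```bash
python3 -m inch '[[[0,0,5,0],[0,0,5,0],[0,0,0,0]]]';  python3 -m inch '[[[0,0,4,0],[0,0,3,0],[0,0,0,0]]]'
```

```text
time: 17.7
tool_pos: [0.6108, 0.0572, 0.0325]
tool_rot: [-3.142, 0.001, 0.101]
contact_force: [-0.3, -0.2, -3.3]
opening: 0.0348
time: 18.08
tool_pos: [0.611, 0.0572, 0.0258]
tool_rot: [3.142, 0.001, 0.101]
contact_force: [-0.0, 0.2, -1.8]
opening: 0.0349
```

```bash
python3 -m inch '[[[0,0,2,0],[0,0,0,0]]]';  python3 -m inch '[[[0,0,1.5,0],[0,0,0,0]]]'
```

```text
time: 18.32
tool_pos: [0.6112, 0.0572, 0.024]
tool_rot: [3.142, 0.0, 0.101]
contact_force: [-0.5, 0.0, -2.7]
opening: 0.0346
time: 18.58
tool_pos: [0.6111, 0.0572, 0.0225]
tool_rot: [3.142, 0.0, 0.101]
contact_force: [-0.4, 1.1, -3.6]
opening: 0.0349
```

```bash
python3 -m inch '[[[0,0,1,0],[0,0,0,0]]]';  python3 -m inch '[[[0,0,1,0],[0,0,0,0]]]'
```

```text
time: 18.82
tool_pos: [0.6114, 0.0572, 0.0222]
tool_rot: [3.141, -0.001, 0.101]
contact_force: [-1.3, -0.5, 2.7]
opening: 0.0348
time: 19.08
tool_pos: [0.6114, 0.0571, 0.0221]
tool_rot: [3.141, -0.001, 0.101]
contact_force: [-4.7, -0.3, 8.3]
opening: 0.0346
```

```bash
python3 -m inch '[[[0,0,-1,0],[0,0,0,0],[0,0,0,0],[0,0,0,0],[0,0,-10,0],[0,0,-20,0],[0,0,-30,0],[0,0,0,0],[0,0,0,0]]]' -0.3; python3 -c "
from h import *
delta(.5217,.0472,.036,.101)
for n in('side','top'):
  c=read_camera(n)
  for f in place_of(n,'gear'): print(n,np.round(f['at'],1),round(f['conf'],2),onz(c,f['at'],.045).round(4))
  print(proj(c,[.611,.0572,.045]),proj(c,[.611,.0572,.079]))"
```

```text
time: 20.2
tool_pos: [0.6109, 0.0572, 0.0814]
tool_rot: [3.142, 0.0, 0.101]
contact_force: [-0.1, -0.9, -1.1]
opening: 0.0596
tool mm [-89.7   0.9  45.4] roll -0.0
side [235.4 277.9] 0.94 [0.6092 0.0602 0.045 ]
side [227.6 493.2] 0.83 [ 0.3045 -0.3187  0.045 ]
side [189.4 481.6] 0.83 [ 0.3973 -0.3982  0.045 ]
side [241.3 445.1] 0.71 [ 0.3504 -0.2061  0.045 ]
[234.25239772 278.46025089] [224.19152175 277.51166209]
top [293.9 405.6] 0.88 [ 0.3691 -0.2245  0.045 ]
top [273.1 482.5] 0.86 [ 0.4238 -0.4414  0.045 ]
top [306.8 457.4] 0.75 [ 0.3316 -0.3657  0.045 ]
top [236.8 432.3] 0.67 [ 0.5289 -0.307   0.045 ]
[210.47929877 303.27400578] [207.62932261 302.80386566]
```

```bash
python3 -m inch '[[[-30,0,0,0],[-30,0,0,0],[-30,1,0,0],[0,0,15,0],[0,0,15,0],[0,0,10,0],[0,0,5,0],[0,0,0,0]]]'; python3 -m inch '[[[0,0,0,0],[0,0,0,0],[0,0,0,0],[0,0,0,0],[0,0,0,0]]]' 0.7 8
```

```text
time: 21.4
tool_pos: [0.5218, 0.0472, 0.0361]
tool_rot: [-3.142, 0.001, 0.101]
contact_force: [-0.0, -0.6, -0.5]
opening: 0.0596
time: 22.02
tool_pos: [0.522, 0.0471, 0.0369]
tool_rot: [3.141, -0.001, 0.101]
contact_force: [0.1, 0.8, 1.4]
opening: 0.0272
```

```bash
python3 -m inch '[[[0,0,0,0],[0,0,0,0],[0,0,-3,0],[0,0,-4,0],[0,0,-4,0],[0,0,-4,0],[0,0,0,0],[0,0,0,0]]]' 0.7 45
```

```text
time: 23.02
tool_pos: [0.5217, 0.0471, 0.0514]
tool_rot: [3.142, 0.0, 0.101]
contact_force: [4.3, -0.7, -10.6]
opening: 0.0267
```

```bash
python3 -m inch '[[[0,-4,0,0],[0,-8,0,0],[0,-12,0,0],[0,-14,0,0],[0,-14,0,0],[0,-14,0,0],[0,-12,0,0],[0,-10,0,0],[0,-8,0,0],[0,-4,0,0]]]'; python3 -m inch '[[[0,0,0,0],[0,0,0,0]]]'; python3 -c "
from h import *
delta(.5217-.01008,.0471+.0995,.0514,.101)
for n in('side','top'):
  c=read_camera(n)
  for k in('gear','gauge','knob'):
    for f in place_of(n,k)[:5]: print(n,k,np.round(f['at'],1),round(f['conf'],2),onz(c,f['at'],{'gear':.045,'gauge':.022,'knob':.092}[k]).round(4))
  print(proj(c,[.611-.01008,.0572+.0995,.045]))"
```

```text
time: 24.28
tool_pos: [0.5115, 0.1471, 0.0516]
tool_rot: [3.142, 0.0, 0.101]
contact_force: [2.8, -0.7, -10.7]
opening: 0.0265
time: 24.52
tool_pos: [0.5115, 0.1468, 0.0516]
tool_rot: [-3.141, 0.0, 0.101]
contact_force: [2.2, 1.9, -10.2]
opening: 0.0264
tool mm [0.1 0.2 0.2] roll -0.0
side gear [224.8 492.2] 0.69 [ 0.3111 -0.3239  0.045 ]
side gear [186.1 480. ] 0.56 [ 0.4069 -0.4045  0.045 ]
side gauge [248.1 222.2] 0.97 [0.6792 0.1664 0.022 ]
side knob [271.2 274.5] 0.43 [0.5069 0.1468 0.092 ]
[260.26233295 245.21805577]
top gear [275.1 479. ] 0.86 [ 0.4183 -0.4313  0.045 ]
top gear [306.8 455.2] 0.8 [ 0.3317 -0.3596  0.045 ]
top gear [236.9 430.8] 0.78 [ 0.5287 -0.3028  0.045 ]
top gear [295.9 404.5] 0.74 [ 0.3637 -0.2212  0.045 ]
[214.44943383 268.45681056]
```

```bash
python3 -m inch '[[[0,0,3,0],[0,0,3,0],[0,0,3,0],[0,0,0,0]]]'; python3 -m inch '[[[0,0,3,0],[0,0,2,0],[0,0,0,0]]]'
```

```text
time: 25.42
tool_pos: [0.5116, 0.1466, 0.0425]
tool_rot: [3.141, 0.0, 0.101]
contact_force: [-0.1, -0.3, -7.7]
opening: 0.0264
time: 25.8
tool_pos: [0.5116, 0.1466, 0.0375]
tool_rot: [3.141, 0.0, 0.101]
contact_force: [-0.4, 0.1, -6.5]
opening: 0.0265
```

```bash
python3 -m inch '[[[0,0,0,0],[0,0,0,0],[0,0,0,0],[0,0,0,0],[0,0,-10,0],[0,0,-20,0],[0,0,-30,0],[-20,20,-20,0],[-40,50,-20,0],[-30,50,-20,0]]]' -0.3; python3 -m inch '[[[0,60,0,0],[0,60,0,0],[0,60,0,0],[0,50,0,0],[0,0,0,0],[0,0,0,0]]]';python3 -c "
from h import *
Z={'gear':.045,'gauge':.022,'knob':.077,'spindle':.045}
for n in('side','top'):
  c=read_camera(n); cv2.imwrite(f'pics/end{n}.png',c['img'])
  for k in Z:
    for f in place_of(n,k)[:5]: print(n,k,np.round(f['at'],1),round(f['conf'],2),onz(c,f['at'],Z[k]).round(4))
  print(proj(c,[.611-.01008,.0572+.0995,.045]),proj(c,[.5116,.1466,.077]))
a=cv2.imread('pics/endside.png')[200:340,160:340];b=cv2.imread('pics/endtop.png')[160:280,225:380]
b=cv2.resize(b,(180,139));cv2.imwrite('pics/g.png',cv2.resize(np.hstack([a[:139],b]),(800,309),interpolation=cv2.INTER_CUBIC))"
```

```text
time: 27.05
tool_pos: [0.4355, 0.021, 0.1574]
tool_rot: [3.141, -0.001, 0.103]
contact_force: [0.5, -1.7, 0.1]
opening: 0.0601
time: 27.8
tool_pos: [0.4595, -0.2064, 0.1565]
tool_rot: [-3.141, 0.0, 0.1]
contact_force: [-0.3, -1.0, -0.8]
opening: 0.0596
side gear [228.1 494.8] 0.97 [ 0.3012 -0.3201  0.045 ]
side gear [259. 245.] 0.69 [0.604 0.155 0.045]
side gear [186.8 410.1] 0.63 [ 0.5176 -0.2761  0.045 ]
side gear [367.6 236.2] 0.32 [0.4098 0.3175 0.045 ]
side gauge [246.3 221.9] 0.7 [0.684  0.1639 0.022 ]
side knob [275.1 272.8] 0.63 [0.5109 0.1493 0.077 ]
side spindle [261.7 244.5] 0.96 [0.5988 0.1602 0.045 ]
[260.26233295 245.21805577] [274.15591076 273.62701307]
top gear [275.2 480.4] 0.6 [ 0.418  -0.4352  0.045 ]
top gear [213.7 267.3] 0.57 [0.6032 0.16   0.045 ]
top gear [308.3 454.3] 0.56 [ 0.3276 -0.3569  0.045 ]
top gauge [190.1 268. ] 0.62 [0.6794 0.1608 0.022 ]
top knob [241.8 267.7] 0.5 [0.516  0.1551 0.077 ]
top knob [189.6 463.5] 0.36 [ 0.6565 -0.3947  0.077 ]
top spindle [212.9 268.8] 0.7 [0.6054 0.1557 0.045 ]
top spindle [244.2 269.5] 0.54 [0.5147 0.1534 0.045 ]
[214.44943383 268.45681056] [243.32413525 270.75612624]
```

View pics/g.png

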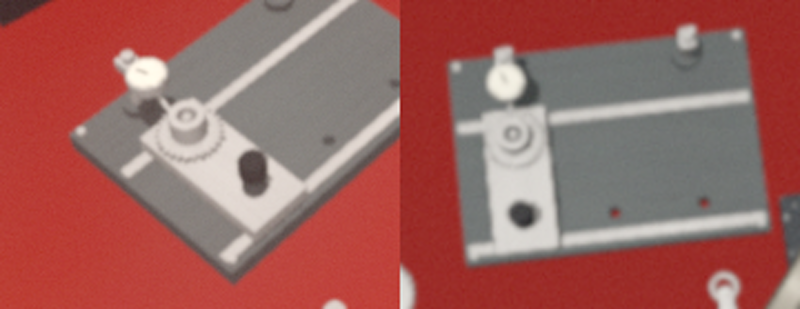

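The picture shows the gear seated on the carriage in front of the dial gauge, the knob low, and the middle and right holes open.

```bash
python3 -c "
from h import *
print(hand_in())"
```

```text
the job is handed in; nothing more can be done
None
```

The job is done and handed in at about 28 s of the allowed 58 s; `hand_in()` gave no verdict. I set the bare steel gear on the spindle while the carriage was locked at the middle. I then lifted the plunger about 15 mm, slid the carriage 100 mm to the dial gauge's station and released the plunger.

**Checks that held:**
- **Gear seating:** going down over the spindle met no side force. Contact with the carriage's top came at the expected height.
- **Plunger lift:** the pull was about 10.6 N with the plunger raised, which fits the spring at 15 mm.
- **Plunger drop:** it fell to 6.5 N about 1 mm above home, so the pin was going into the hole and not riding on the plate.
- **Final pictures:** gear, spindle and knob were each within about 3 pixels (roughly 8 mm) of where they should be, and the middle and right holes were open. The last millimetre of the plunger's drop was left to its spring and was not measured.
- **Bystanders and gauge:** nothing looked disturbed in the part of the scene I viewed. I did not measure the bystanders' positions again at the end.

**What disagreed:**
- **First grasp missed:** it closed on nothing above the gear, and the gear did not move. The real fingertips sit about 31 to 34 mm higher than the reported tool height. I worked this out from the side picture and by feel, and allowed for it from then on.
- **Camera disagreement:** the two cameras differed by 3 to 5 mm on the spindle's sideways position. I aimed between them.

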